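# Press a plaque onto a pencil-box lid

## Task

Slide the loose pencil-box lid along the jig board of the lever press until its edges sit flush against both the back stop and the left-hand stop (left as seen from the robot). Then flip the safety catch on the press head over to the left, fully out of the lever's way, and pull the lever all the way down to its end stop so that the foot presses the brass plaque onto the lid. The lever springs back if let go: finish while still holding it fully down, with the lid still flush, and leave the other things on the bench where they are.

Things in the scene. Friction and masses are not known exactly. Their poses are not given: they have to be found in the camera images.
- press: cast-iron bench lever press bolted to the bench, yaw up to 0.2 rad. Origin on the bench under the vertical ram axis; x from the open front (robot side) to the column at the back, y left, z up. 'Press frame' numbers below are mm in this frame. Column x 95..165, y -26..26. Square 22 mm ram on the origin's axis, its top at z 265.
- head (a point): middle of the front of the press head's underside, press frame (-42, 0, 140); axes as the press. The head is a block x -42..163, y -34..34, z 140..225, with 9 mm of bolts standing off its front: keep the gripper's body clear of it when pushing the lid.
- nest (a point): point on top of the grey jig board where the faces of two aluminium stop bars (16 mm high, 16 mm thick) meet, press frame (35, 37.5, 42); axes as the press. Back stop: face at x 35, y -62..38. Left stop: face at y 37.5, x -130..15. The lid is home with its far left corner here. Board: top z 42, x -210..75, y -120..85.
- lid: loose pencil-box lid lying on the jig board, light wood, 170 (x) x 75 (y) x 9 mm, 0.08..0.15 kg. Origin: centre of its underside; x along it to the end for the back stop, y left. A 2 mm brass plaque, 40 x 50, is tacked on top, centred at lid x 50. Home: origin at press (-50, 0, 42). Starts 20..40 mm short of the back stop, 10..30 mm off the left stop, turned up to 0.12 rad.
- lid_corner (a point): far left lower corner of the lid (lid frame 85, 37.5, 0 mm); axes as the lid. The lid slides easily, but pushed sideways near its front end while already against the back stop it turns and can wedge askew, so it is best slid against the left stop first and then along it to the back stop.
- catch (a joint): safety catch: 0 rad locked, 1.6 fully open (end stop); starts at 0..0.2. Steel angle hinged on the head's top right edge. Locked, its leg (press x 10..19, 50 mm long) sticks out to the right and blocks the lever rod; its thumb tab stands up. Pushing the tab left (press +y) and down swings the leg up; the lever is free past 1.2 rad. Friction (1 N at the tab) keeps it where it is left.
- catch_tab (a point): centre of the round top of the catch's thumb tab, 47 mm from the hinge line (straight above it when locked), at press x -24; the tab is 8 mm thick (y) and 14 mm wide (x), its round top 12 mm thick and 18 mm wide
- catch_hinge (a point): fixed point on the catch's hinge line, straight below the tab when locked, press frame (-24, -34, 232); the hinge line runs along press x, 7 mm above the head's top
- lever (a joint): angle of the press lever: 0 up at rest (leaning 0.15 rad back from upright, towards press +x), 1.5 rad fully down at its end stop (ball nearly level with the pivot). It swings towards the robot (press -x) and down. A return spring drives it back up to 0: about 3 N at the ball at the top, 8 to 10 N at the bottom. With the catch locked it moves only about 0.06 rad.
- lever_pivot (a point): lever's pivot on the right of the head, press frame (20, -55, 168); the lever swings in the upright plane press y = -55
- lever_ball (a point): centre of the lever's black ball knob, 32 mm diameter, 165 mm from the pivot; at rest 331 mm above the bench, fully down 204 mm above it
- handle: the lever's steel rod (14 mm diameter) and ball knob; origin at the pivot
- foot: round rubber-faced pressure foot, 34 mm diameter, under the ram. Its face is at z 83 with the lever up and goes down 24 mm per rad of lever; sprung (6 N preload, 3 N per mm), it meets the plaque (top at z 53) at about 1.25 rad and presses with about 24 N at the lever's end stop. Origin on the ram axis, 83 mm below the face.
- paint_a: bystander: blue paint bottle with black cap, 34 mm wide, 78 mm tall, upright; origin at the centre of its underside
- paint_b: bystander: white paint bottle with black cap, 34 mm wide, 78 mm tall, upright; origin at the centre of its underside
- tape: bystander: yellow roll of masking tape lying flat, 92 mm wide, 24 mm tall; origin at the centre of its underside
- screwdriver: bystander: screwdriver lying flat, 160 mm long; origin under it
- brush: bystander: paint brush lying flat, 180 mm long; origin under it
- glue: bystander: white glue bottle, 52 mm wide, 150 mm tall, upright; origin at the centre of its underside
- dish: bystander: square glass dish 110 x 110 x 26 mm with a bead bracelet in it; origin at the centre of its underside
Things that resemble listed ones, but are neither listed nor needed, are in the scene too. What is shaped like the lid but grey or turquoise is not meant.

How it is judged:
By the outcome, as a careful person would: the job done as asked, in the order asked, and still so for the second after the job is handed in, while the arm keeps its last pose, push and grip.
It also fails if it takes over 72 s, if anything falls off the work surface, if the arm or the gripper's body presses on something with over 40 N, if the wrist force passes 120 N, or if a joint passes its speed limit or range.

## Robot

A 6-joint arm with a two-finger parallel gripper is mounted at the origin on the work surface. World frame = base frame: x ahead of the robot, y to its left, z up, the work surface at z = 0. Lengths are in mm, angles in rad, forces in N, time in s.
With the tool pointing down it reaches from about 150 to 775 mm from the base axis. Payload 6.1 kg.
Tool frame: the origin (TCP) lies midway between the tips of the shut fingers; the grasp point (between the pads) lies robot.hold_point_z behind it (robot.hold_point_z is the distance from the TCP to the grasp point, in mm); z points along the fingers, y is the line along which they close (so a half turn about z gives the same grasp; the last joint's range is limited). The gripper opens to 85 mm and grips with 20 to 120 N. Pads are 22 mm wide; open, the fingers measure 114 mm over their backs; the gripper's body (76 mm by 85 mm) begins 54 mm behind the grasp point. The pads swing forward as they close: fully open they stand 13 mm farther back than shut.
Start: joints at [1.208, 0.126, -0.04, 1.405, 0, 1.571], TCP at [186.312, 490.812, 231.295] pointing down, gripper open.
Joint ranges: [-2.72, 2.72], [-0.95, 1.95], [-1.27, 1.35], [-1.78, 2.02], [-1.46, 1.47], [-3.14, 3.14]. Speed limits (rad/s): [2.39, 2.39, 3.01, 3.14, 3.14, 3.14].

## Interface

Orientations are given as a unit quaternion [x, y, z, w].
In Python, from workcell import robot gives the robot as it stands.
- The arm moves only by the tool apply_moves, never from a script. Its argument "rows" is a list of rows, each a list of 2 entries, a list of its own where there are three numbers: the shift along the world's x, y, z in cm, then the turn about the world's z in degrees. A call has 1 to 20 rows; each row is the pose to reach, as a shift and turn from the pose commanded when the call began; what a row does not reach only later rows make up. A row lasts 1/12 s, in which the tool goes at most 41.7 mm and 7.16 degrees, less where a joint would pass 70% of its speed; a pose out of reach is approached as far as the arm can. A call with a gripper value outside its range is refused whole. "grip" is the closure, from 0 (fully open) to 1 (shut), set as the call begins (left out, the last holds). The fingers move at their own pace and stop on an object; the grip force is fixed at half the most. Time passes only in rows, so rows that repeat a pose let the fingers close. It gives the time, the measured TCP pose, the force, the opening and the grip force at its end, in the units of the state.
- robot.get_obs(): the state, without advancing time (a new reading comes with each control period).
- robot.capture(name): name is "side" or "top" or "wrist"; returns a dict with "pixels" (384x512x3 uint8, blue, green, red), "depth" (384x512 float32, mm along the optical axis (not along the pixel's ray), 0 where there is no reading), "K" (3x3 intrinsics, pixels), "k1" (the pictures are not rectified: a ray, as slopes to the right and down, at radius r is drawn at 1 + k1 r^2 times it, then the intrinsics apply), "cam_to_world" (4x4, takes a point from camera to world coordinates); the wrist camera has in their place "mount" (4x4, takes a point from camera to tool coordinates, whose origin is the TCP and whose axes are the flange's). Camera axes: x right, y up, looking along -z (the intrinsics and any distortion apply to the point x, -y, -z); pixel columns grow to the right and rows downward; lengths in mm; the calibration is good to about 2 mm. A picture is of the moment at which its call begins: read the wrist's pose just before it.
- robot.close_job(): hands the job in; it is judged then, once.
The state is a dict: "time": time; "joints": joint angles; "qd": joint speeds; "joint_torque": joint torques, N m; "eef_pos": TCP position; "eef_rot": TCP orientation; "force": force on the tool from outside, world axes, zero at the start; "moment": the same for the moment, N m; "grip_width": opening from 0.0 (shut) to 1.0 (fully open); "grasp_force": force on a finger pad.
Only numpy, scipy, OpenCV 4.12 (cv2) and the standard library are available. Lean on these libraries where they do the work, as an engineer would, in place of code of your own. Each camera call takes 0.05 s, during which the arm holds its last target. There are 200 camera calls.

## Working session

There is one attempt and no reset: what is moved stays moved. The work goes in short steps, Python scripts to look and compute and a tool call to move; the robot and the scene stay as the last step left them, time stands still between calls to the robot, and variables do not carry over. Pictures are saved under pics/ and viewed, at most 10 in all, crops included, and the job is handed in when it is done.

Besides the shell and the picture viewer there is one more tool, called after "Emit:" by a JSON object that holds its "api" and its "payload", one argument or row to a line. apply_moves: Moves the arm, as the interface text tells. Its arguments: {"type":"object","properties":{"rows":{"type":"array"},"grip":{"type":"number"}},"required":["rows"]}

```bash
ls; mkdir -p pics; cat > h.py <<'E'
import numpy as np, cv2
from workcell import robot
from scipy.spatial.transform import Rotation as R
def snap(n,tag):
    o=robot.get_obs(); c=robot.capture(n)
    if 'mount' in c:
        T=np.eye(4);T[:3,:3]=R.from_quat(o['eef_rot']).as_matrix();T[:3,3]=o['eef_pos'];c['cam_to_world']=T@np.array(c['mount'])
    cv2.imwrite(f'pics/{tag}.png',c['pixels']); np.savez(f'{tag}.npz',**{k:np.array(c[k]) for k in ('pixels','depth','K','k1','cam_to_world')}); return c
def load(tag): return dict(np.load(f'{tag}.npz'))
def ray(c,u,v):
    K=c['K'];k1=float(c['k1']);d=np.array([(u-K[0,2])/K[0,0],(v-K[1,2])/K[1,1]]);s=d.copy()
    for _ in range(20): s=d/(1+k1*(s@s))
    T=c['cam_to_world'];return T[:3,3],T[:3,:3]@np.array([s[0],-s[1],-1])
def onz(c,u,v,z):
    o,d=ray(c,u,v);return o+d*(z-o[2])/d[2]
def dep(c,u,v):
    o,d=ray(c,u,v);return o+d*float(c['depth'][int(round(v)),int(round(u))])
def proj(c,p):
    T=c['cam_to_world'];q=T[:3,:3].T@(np.array(p)-T[:3,3]);s=np.array([q[0],-q[1]])/-q[2];s=s*(1+float(c['k1'])*(s@s));return c['K'][0,0]*s[0]+c['K'][0,2],c['K'][1,1]*s[1]+c['K'][1,2]
E
python3 - <<'E'
from h import *
for n in('top','side'):
    c=snap(n,n+'0');print(n,c['cam_to_world'],c['K'],c['k1'])
a=load('top0')['pixels'];b=load('side0')['pixels']
for n,x in(('t',a),('s',b)): cv2.imwrite(f'pics/{n}big.png',cv2.resize(x,(800,600),interpolation=cv2.INTER_CUBIC))
print(robot.get_obs(), robot.hold_point_z)
E
```

```text
pics
top [[-2.26497356e-02  9.74819459e-01 -2.21842315e-01  1.83149888e+02]
 [-9.99728749e-01 -2.32885824e-02 -2.64023231e-04  9.75981029e+00]
 [-5.42376802e-03  2.21776160e-01  9.75082518e-01  1.57691733e+03]
 [ 0.00000000e+00  0.00000000e+00  0.00000000e+00  1.00000000e+00]] [[464.01681557   0.         259.29705207]
 [  0.         464.01681557 196.39842612]
 [  0.           0.           1.        ]] -0.04059695671949681
side [[ 7.41472737e-01  3.83705405e-01 -5.50443768e-01 -1.50898343e+02]
 [-6.70973975e-01  4.28263429e-01 -6.05296919e-01 -7.20945524e+02]
 [ 3.47923616e-03  8.18144606e-01  5.75001998e-01  8.73025985e+02]
 [ 0.00000000e+00  0.00000000e+00  0.00000000e+00  1.00000000e+00]] [[401.86657138   0.         258.99198729]
 [  0.         401.86657138 189.29998078]
 [  0.           0.           1.        ]] 0.04525656187047718
{'time': 0.1, 'joints': array([ 1.20802508e+00,  1.26327731e-01, -4.05165710e-02,  1.40543193e+00,
        1.23565036e-05,  1.57077638e+00]), 'qd': array([-0.00018188, -0.00063474,  0.00175274,  0.00102992, -0.00068863,
       -0.00063718]), 'joint_torque': array([-1.32498430e-03, -4.36903489e+01,  3.53606629e+01,  1.36276029e-02,
       -1.71832930e-04,  2.68029822e-06]), 'eef_pos': array([186.16427575, 490.47121752, 230.59776279]), 'eef_rot': array([ 1.80382785e-01,  9.83596210e-01, -7.26696535e-04, -1.39565961e-04]), 'force': array([ 0.09897376, -0.21812236,  0.51700399]), 'moment': array([-0.03447275,  0.06157794,  0.0015943 ]), 'grasp_force': 0.0, 'grip_width': 0.9934337431035224} 18.700000000000003
```

View pics/tbig.png

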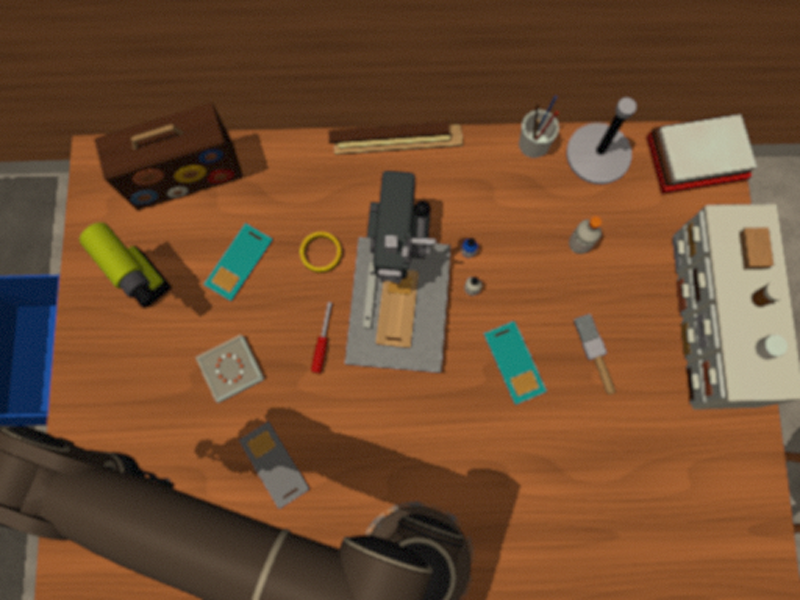

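View pics/sbig.png

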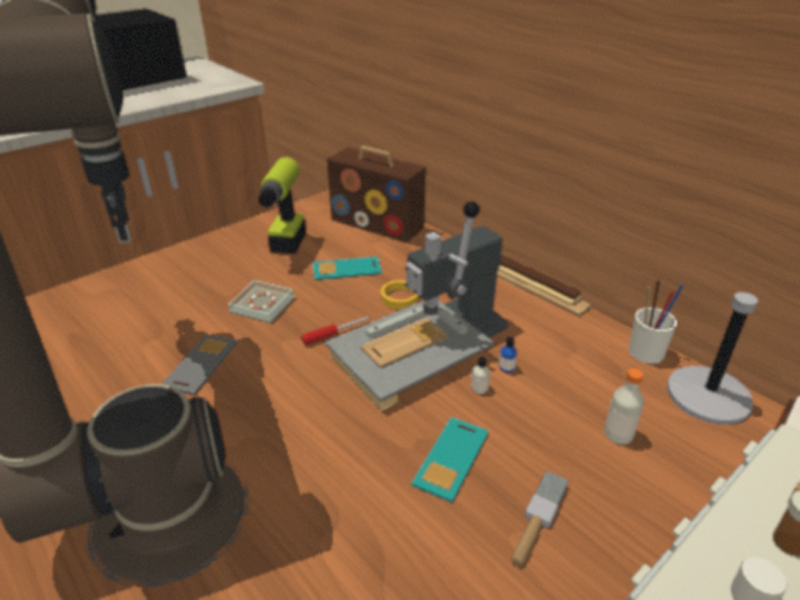

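Top view: press at about (400,250), and the only light-wood lid is on its grey board at (395,310). The turquoise pieces at (238,262) and (515,362) and the grey one at (273,463) lie on the bench, so they aren't meant. I'll enlarge the press area.

```bash
python3 - <<'E'
from h import *
a=load('top0')['pixels'][105:245,212:312];cv2.imwrite('pics/tc.png',cv2.resize(a,None,fx=4.28,fy=4.28,interpolation=cv2.INTER_CUBIC))
b=load('side0')['pixels'][120:265,200:335];cv2.imwrite('pics/sc.png',cv2.resize(b,None,fx=4,fy=4,interpolation=cv2.INTER_CUBIC))
E
```

```text
(no output)
```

View pics/tc.png

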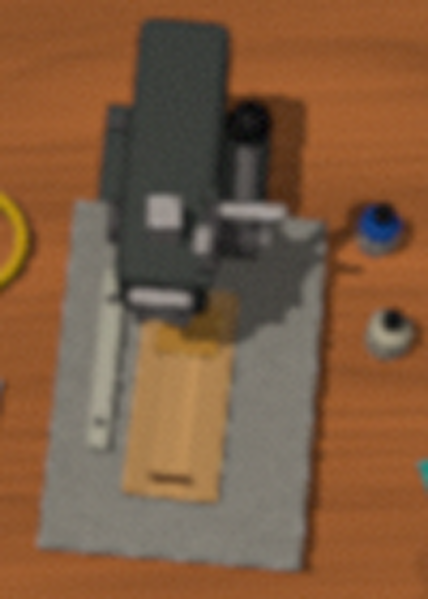

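View pics/sc.png

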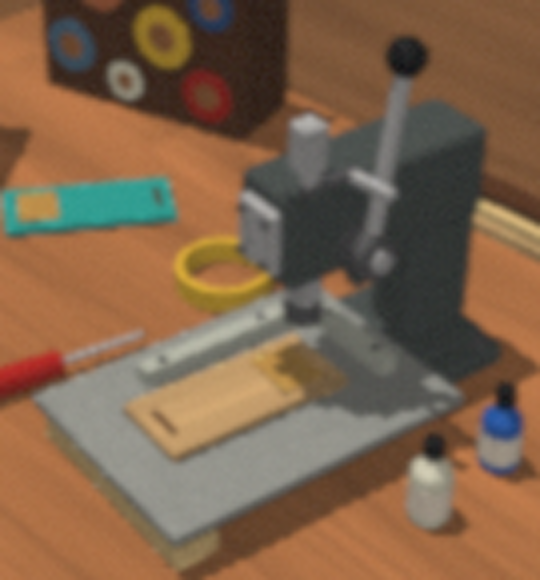

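Top crop: board corners (40,547),(305,570),(328,220),(75,203); lid front corners (123,490),(218,500); tab top at about (203,238); leg (250,212); ball (248,122). Side crop: board near corner (178,540), left (36,398), right (465,398); lid corners (126,408),(178,457),(345,385),(300,335); ball (406,56). Next I fit the poses.

```bash
cat >> h.py <<'E'
def pw(P,p):
    x,y,a=P;c,s=np.cos(a),np.sin(a);return np.array([x+c*p[0]-s*p[1],y+s*p[0]+c*p[1],p[2]])
def fit(obs,x0):
    from scipy.optimize import least_squares
    f=lambda X:np.concatenate([np.array(proj(c,pw([X[0]*100,X[1]*100,X[2]],p)))-uv for c,p,uv in obs])
    r=least_squares(f,[x0[0]/100,x0[1]/100,x0[2]],loss='soft_l1');return np.array([r.x[0]*100,r.x[1]*100,r.x[2]]),f(r.x).reshape(-1,2).round(1)
E
python3 - <<'E'
from h import *
t=load('top0');s=load('side0')
T=lambda u,v:np.array([212+(u+.5)/4.28-.5,105+(v+.5)/4.28-.5]); S=lambda u,v:np.array([200+u/4,120+v/4])
ob=[(t,(-210,85,42),T(40,547)),(t,(-210,-120,42),T(305,570)),(t,(75,-120,42),T(328,220)),(t,(75,85,42),T(75,203)),
(s,(-210,-120,42),S(178,540)),(s,(-210,85,42),S(36,398)),(s,(75,-120,42),S(465,398)),
(t,(44.7,-55,331),T(248,122)),(s,(44.7,-55,331),S(406,56)),(t,(0,0,265),T(163,212)),(s,(0,0,265),S(310,125))]
P,r=fit(ob,[500,0,0]);print(P,r)
pt,_=fit([o for o in ob if o[0] is t],P);ps,_=fit([o for o in ob if o[0] is s],P);print(pt,ps)
lo=[(t,(-85,37.5,51),T(123,490)),(t,(-85,-37.5,51),T(218,500)),(s,(-85,37.5,51),S(126,408)),(s,(-85,-37.5,51),S(178,457)),(s,(85,-37.5,51),S(345,385)),(s,(85,37.5,51),S(300,335))]
L,r=fit(lo,[450,0,0]);print(L,r)
c,ss=np.cos(P[2]),np.sin(P[2]);d=pw([*L[:2],L[2]],(85,37.5,0));d=d[:2]-P[:2]
print('corner in press',c*d[0]+ss*d[1],-ss*d[0]+c*d[1],'rel yaw',L[2]-P[2])
np.save('P.npy',P)
for b in(0,.1,.2): p=pw(P,(-24,-34+47*np.sin(b),232+47*np.cos(b)));u=np.array(proj(t,p));v=np.array(proj(s,p));print(b,p,((u-[212,105])*4.28).round(),((v-[200,120])*4).round())
# bystanders
for n,u,v,z in(('blue',470,247,78),('white',474,285,78),('glue',588,235,100),('tape',321,251,24)):print(n,onz(t,u/1.5625,v/1.5625,z).round())
E
```

```text
[ 6.10598942e+02  3.40855022e+01 -9.95493158e-02] [[ 0.4  0.6]
 [-0.2 -0.1]
 [-0.1 -0. ]
 [ 0.  -0.3]
 [-0.1 -0.1]
 [-0.6 -0.6]
 [ 0.  -1.2]
 [ 0.6  0.2]
 [ 0.3 -0.2]
 [ 0.5 -0. ]
 [-0.2 -0.7]]
[ 6.10887175e+02  3.48058708e+01 -9.99856661e-02] [ 6.09172371e+02  3.19587527e+01 -1.01632403e-01]
[ 5.30984096e+02  2.30220493e+01 -1.58073587e-01] [[ 0.5  0.3]
 [ 0.6  1. ]
 [-0.1 -1.2]
 [-0.9 -0.4]
 [ 2.  -1.2]
 [ 0.  -0.4]]
corner in press 8.926745795257283 13.542876125699504 rel yaw -0.05852427158134654
0 [583.33867596   2.63907366 279.        ] [210. 241.] [313. 134.]
0.1 [583.80500721   7.30801358 278.76519577] [203. 241.] [309. 131.]
0.2 [584.26667904  11.93030299 278.06312916] [196. 240.] [305. 130.]
blue [ 653. -133.   78.]
white [ 569. -138.   78.]
glue [ 668. -385.  100.]
tape [669. 196.  24.]
```

Emit:
{"api": "apply_moves", "payload": {
  "rows": [
    [[31.1,-53.1,-6],15],
    [[31.1,-53.1,-6],15],
    [[31.1,-53.1,-6],15],
    [[31.1,-53.1,-6],15],
    [[31.1,-53.1,-6],15],
    [[31.1,-53.1,-6],15],
    [[31.1,-53.1,-6],15],
    [[31.1,-53.1,-6],15],
    [[31.1,-53.1,-6],15],
    [[31.1,-53.1,-6],15],
    [[31.1,-53.1,-6],15],
    [[31.1,-53.1,-6],15],
    [[31.1,-53.1,-6],15],
    [[31.1,-53.1,-6],15],
    [[31.1,-53.1,-6],15],
    [[31.1,-53.1,-6],15],
    [[31.1,-53.1,-6],15],
    [[31.1,-53.1,-6],15],
    [[31.1,-53.1,-6],15],
    [[31.1,-53.1,-6],15]
  ],
  "grip": 1
}}

```text
time: 1.77
eef_pos: [496.9, -39.1, 171.5]
eef_rot: [0.05, 0.999, 0.0, 0.0]
force: [0.5, -0.8, -0.1]
grip_width: -0.0
grasp_force: 0.0
```

```bash
python3 - <<'E'
from h import *
o=robot.get_obs();print(o)
c=snap('wrist','w1');cv2.imwrite('pics/w1b.png',cv2.resize(c['pixels'],(800,600),interpolation=cv2.INTER_CUBIC))
E
```

```text
{'time': 1.7667, 'joints': array([-7.85731493e-02,  8.22404225e-02, -2.19108954e-01,  1.26931053e+00,
        1.31871075e-04,  2.06128557e-02]), 'qd': array([ 0.00386213, -0.00397485,  0.00179438, -0.00324863, -0.00077525,
       -0.00048617]), 'joint_torque': array([-4.26578606e-01, -4.00309646e+01,  3.49753582e+01, -1.02593325e-02,
       -1.31469837e-02,  2.71238932e-03]), 'eef_pos': array([496.86047554, -39.08134345, 171.53417668]), 'eef_rot': array([4.95726716e-02, 9.98770515e-01, 6.39313525e-05, 7.00932805e-05]), 'force': array([ 0.46432611, -0.77845422, -0.0624717 ]), 'moment': array([-0.02535847,  0.04203456, -0.01228779]), 'grasp_force': 0.0, 'grip_width': -0.000240131495291865}
```

View pics/w1b.png

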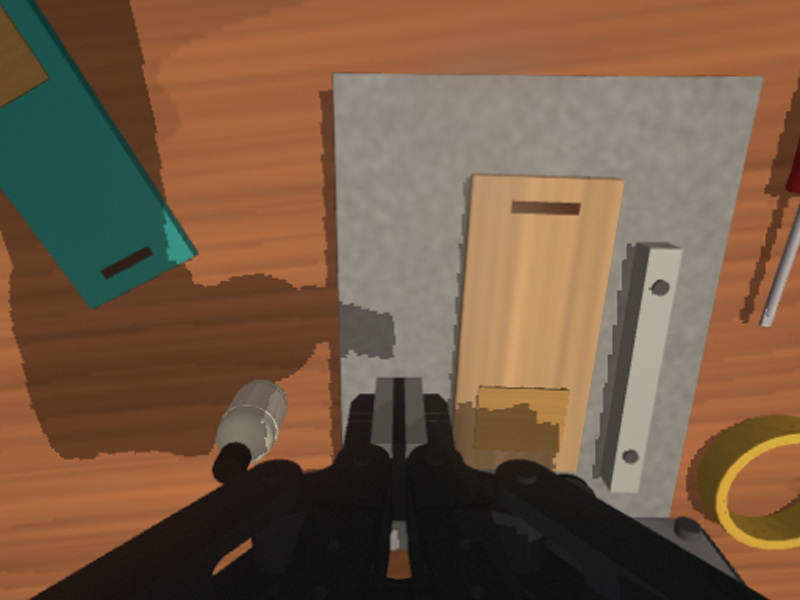

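The wrist view shows the lid's front corners at (472,175) and (624,180). The plaque corners are (480,386),(569,389). The left stop's front end is at (638,243)/(682,248) and the board's front corners are (334,73),(762,77).

```bash
python3 - <<'E'
from h import *
w=load('w1');t=load('top0');P0=np.load('P.npy');U=lambda u,v:np.array([(u+.5)/1.5625-.5,(v+.5)/1.5625-.5])
P,r=fit([(w,(-210,-120,42),U(334,73)),(w,(-210,85,42),U(762,77)),(w,(-130,37.5,58),U(638,243)),(w,(-130,53.5,58),U(682,248)),(w,(15,37.5,58),U(611,490))],P0);print(P,r)
L,r=fit([(w,(-85,-37.5,51),U(472,175)),(w,(-85,37.5,51),U(624,180)),(w,(30,25,53),U(569,389)),(w,(30,-25,53),U(480,386))],[531,23,-.15]);print(L,r)
for Q in(P0,P):
  c,s=np.cos(Q[2]),np.sin(Q[2])
  for l in((85,37.5,0),(-85,37.5,0),(-85,-37.5,0),(85,-37.5,0)):
    d=pw(L,l)[:2]-Q[:2];print(l,(c*d[0]+s*d[1]).round(1),(-s*d[0]+c*d[1]).round(1))
for n,uv in(('tipL',(372,378)),('tipR',(424,378))): 
  o,d=ray(w,*U(*uv)); print(n,o+d*(171.5-o[2])/d[2])
e=np.array([496.86,-39.08,171.5]);print(proj(w,e),np.array(proj(w,e))*1.5625)
np.save('Pw.npy',P)
E
```

```text
[ 6.12118672e+02  3.70079667e+01 -1.09168120e-01] [[-1.4  0. ]
 [ 0.7 -1.1]
 [ 7.1  2.8]
 [-0.3 -0.2]
 [-0.7  0.4]]
[ 5.32528545e+02  2.97946151e+01 -1.29236413e-01] [[-0.1 -0.1]
 [ 0.3 -0.6]
 [ 0.1  0.3]
 [-0.4  0.6]]
(85, 37.5, 0) 8.8 22.9
(-85, 37.5, 0) -161.1 28.0
(-85, -37.5, 0) -163.3 -47.0
(85, -37.5, 0) 6.6 -52.0
(85, 37.5, 0) 7.4 19.9
(-85, 37.5, 0) -162.6 23.4
(-85, -37.5, 0) -164.1 -51.6
(85, -37.5, 0) 5.9 -55.0
tipL [488.40062556 -45.26146551 171.5       ]
tipR [489.97176064 -29.53527468 171.5       ]
(np.float64(252.6550120509861), np.float64(256.34842429809174)) [394.77345633 400.54441297]
```

Emit:
{"api": "apply_moves", "payload": {
  "rows": [
    [[0,0,-3],0.3],
    [[0,0,-6],0.3],
    [[0,0,-9],0.3],
    [[0,0,-11],0.3],
    [[0,0,-12.5],0.3],
    [[0,0,-12.5],0.3],
    [[0.1,1,-12.5],0.3],
    [[0.2,1.8,-12.5],0.3],
    [[0.25,2.3,-12.5],0.3],
    [[0.27,2.6,-12.5],0.3],
    [[0.3,2.9,-12.5],0.3],
    [[0.33,3.2,-12.5],0.3],
    [[0.36,3.5,-12.5],0.3],
    [[0.37,3.6,-12.5],0.3],
    [[0.38,3.7,-12.5],0.3],
    [[0.38,3.7,-12.5],0.3]
  ]
}}

```text
time: 3.15
eef_pos: [501.1, -3.1, 46.3]
eef_rot: [0.048, 0.999, 0.0, -0.0]
force: [-0.5, -0.1, -0.5]
grip_width: 0.005
grasp_force: 0.1
```

Emit:
{"api": "apply_moves", "payload": {
  "rows": [
    [[0.01,0.1,0],0],
    [[0.02,0.2,0],0],
    [[0.03,0.3,0],0],
    [[0.03,0.3,0],0],
    [[0.03,0.3,0],0]
  ]
}}

```text
time: 3.57
eef_pos: [501.4, -0.1, 46.2]
eef_rot: [0.048, 0.999, 0.0, -0.0]
force: [-0.2, -1.0, 0.1]
grip_width: 0.001
grasp_force: 0.2
```

```bash
python3 - <<'E'
from h import *
print(robot.get_obs()['force'])
c=snap('wrist','w2');cv2.imwrite('pics/w2b.png',cv2.resize(c['pixels'],(800,600),interpolation=cv2.INTER_CUBIC))
E
```

```text
[-0.15759359 -1.02526229  0.10054821]
```

View pics/w2b.png

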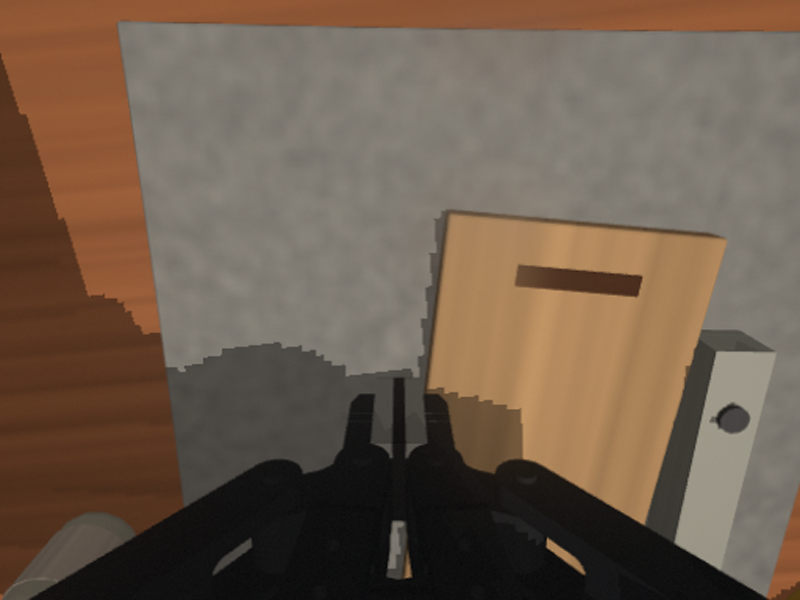

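The finger is now touching the lid's right edge, and the lid is close to the stop's front end near (690,365). I keep pushing left gently.

Emit:
{"api": "apply_moves", "payload": {
  "rows": [
    [[0.01,0.1,0],0],
    [[0.02,0.2,0],0],
    [[0.03,0.3,0],0],
    [[0.03,0.3,0],0]
  ]
}}

```text
time: 3.95
eef_pos: [502.4, 1.6, 46.5]
eef_rot: [0.048, 0.999, -0.002, 0.001]
force: [1.0, -6.1, -0.5]
grip_width: 0.003
grasp_force: 3.1
```

Emit:
{"api": "apply_moves", "payload": {
  "rows": [
    [[0.01,0.1,0],0],
    [[0.02,0.2,0],0],
    [[0.03,0.3,0],0],
    [[0.03,0.3,0],0]
  ]
}}

```text
time: 4.28
eef_pos: [503.8, 2.4, 47.0]
eef_rot: [0.049, 0.999, -0.004, 0.002]
force: [3.9, -14.2, 0.1]
grip_width: 0.0
grasp_force: 7.0
```

Emit:
{"api": "apply_moves", "payload": {
  "rows": [
    [[0.01,0.1,0],0],
    [[0.02,0.2,0],0],
    [[0.02,0.2,0],0]
  ]
}}

```text
time: 4.53
eef_pos: [504.6, 2.9, 47.3]
eef_rot: [0.05, 0.999, -0.006, 0.003]
force: [4.6, -20.4, 0.3]
grip_width: -0.006
grasp_force: 9.7
```

Emit:
{"api": "apply_moves", "payload": {
  "rows": [
    [[-0.2,-1.5,0],0],
    [[-0.3,-3,0],0],
    [[-0.3,-3,2],0],
    [[-0.3,-3,4],0],
    [[-3,-1,4],0],
    [[-6,2,4],0],
    [[-8.9,5.4,4],0],
    [[-8.9,5.4,4],0],
    [[-8.9,5.4,2],0],
    [[-8.9,5.4,0],0],
    [[-8.9,5.4,0],0]
  ]
}}

```text
time: 5.45
eef_pos: [411.0, 62.1, 43.6]
eef_rot: [0.047, 0.999, -0.0, -0.002]
force: [-1.3, -0.6, -0.4]
grip_width: -0.003
grasp_force: 0.0
```

```bash
python3 - <<'E'
from h import *
c=snap('top','t2');print(robot.get_obs()['eef_pos'])
c=snap('wrist','w3');cv2.imwrite('pics/w3b.png',cv2.resize(c['pixels'],(800,600),interpolation=cv2.INTER_CUBIC))
E
```

```text
[411.64502256  61.92211054  45.0531585 ]
```

View pics/w3b.png

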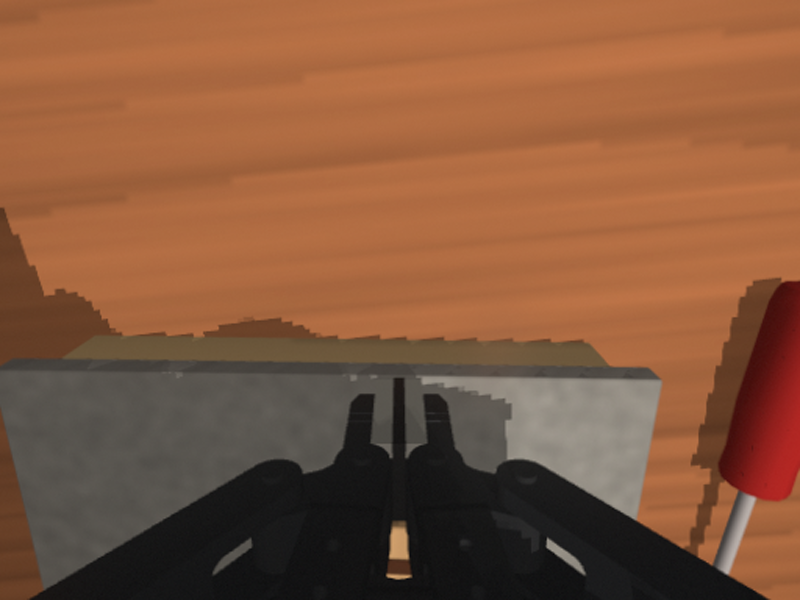

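Emit:
{"api": "apply_moves", "payload": {
  "rows": [
    [[1,-0.1,0],0],
    [[2,-0.21,0],0],
    [[2.4,-0.25,0],0],
    [[2.7,-0.28,0],0],
    [[3.0,-0.31,0],0],
    [[3.3,-0.34,0],0],
    [[3.6,-0.38,0],0],
    [[3.9,-0.41,0],0],
    [[4.2,-0.44,0],0],
    [[4.5,-0.47,0],0],
    [[4.7,-0.49,0],0],
    [[4.8,-0.5,0],0],
    [[4.8,-0.5,0],0]
  ]
}}

```text
time: 6.63
eef_pos: [461.5, 56.9, 46.3]
eef_rot: [0.048, 0.999, 0.0, 0.0]
force: [-0.2, -0.1, 0.2]
grip_width: 0.0
grasp_force: 0.0
```

Emit:
{"api": "apply_moves", "payload": {
  "rows": [
    [[0.1,-0.01,0],0],
    [[0.2,-0.02,0],0],
    [[0.3,-0.03,0],0],
    [[0.3,-0.03,0],0]
  ]
}}

```text
time: 6.97
eef_pos: [464.4, 56.5, 46.3]
eef_rot: [0.048, 0.999, -0.0, 0.0]
force: [-0.3, 0.0, -0.8]
grip_width: 0.002
grasp_force: 0.2
```

Emit:
{"api": "apply_moves", "payload": {
  "rows": [
    [[0.1,-0.01,0],0],
    [[0.2,-0.02,0],0],
    [[0.3,-0.03,0],0],
    [[0.3,-0.03,0],0]
  ]
}}

```text
time: 7.3
eef_pos: [466.5, 56.2, 46.1]
eef_rot: [0.048, 0.999, 0.0, -0.001]
force: [-3.7, 0.4, 1.9]
grip_width: 0.003
grasp_force: 2.1
```

Emit:
{"api": "apply_moves", "payload": {
  "rows": [
    [[0.1,-0.01,0],0],
    [[0.2,-0.02,0],0],
    [[0.3,-0.03,0],0],
    [[0.3,-0.03,0],0]
  ]
}}

```text
time: 7.63
eef_pos: [466.8, 56.1, 45.8]
eef_rot: [0.048, 0.999, 0.0, -0.003]
force: [-13.1, 0.8, 8.5]
grip_width: -0.0
grasp_force: 6.6
```

Emit:
{"api": "apply_moves", "payload": {
  "rows": [
    [[0.1,-0.01,0],0],
    [[0.2,-0.02,0],0],
    [[0.2,-0.02,0],0]
  ]
}}

```text
time: 7.88
eef_pos: [466.9, 56.1, 45.4]
eef_rot: [0.048, 0.999, 0.0, -0.005]
force: [-19.8, 1.2, 11.7]
grip_width: 0.0
grasp_force: 9.5
```

Emit:
{"api": "apply_moves", "payload": {
  "rows": [
    [[-2,0.2,0],0],
    [[-3,0.3,1],0],
    [[-4,0,4],0],
    [[-4,-1,8],0],
    [[-3,-3,12],0],
    [[-2,-6,15],0],
    [[-2,-6,15],0],
    [[-2,-6,15],0]
  ]
}}

```text
time: 8.55
eef_pos: [454.6, -5.4, 198.6]
eef_rot: [0.049, 0.999, 0.0, 0.003]
force: [-0.5, 0.1, -0.8]
grip_width: -0.003
grasp_force: 0.0
```

```bash
python3 - <<'E'
from h import *
c=snap('wrist','w4');cv2.imwrite('pics/w4b.png',cv2.resize(c['pixels'],(800,600),interpolation=cv2.INTER_CUBIC))
E
```

```text
(no output)
```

View pics/w4b.png

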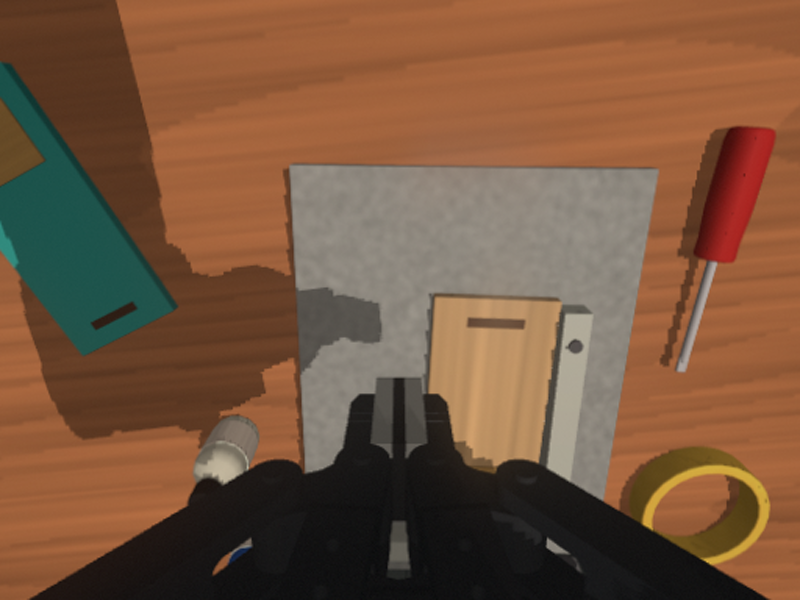

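The lid looks flush: its left edge (560,300)→(543,470) runs along the bar's edge (566,310)→(547,470). I'll check its yaw and offset with subpixel edge lines.

```bash
python3 - <<'E'
from h import *
w=load('w4');im=w['pixels'].astype(float)
wood=im[:,:,2]-im[:,:,0]   # R-B
def sub(v,th): # crossing positions
    i=np.where((v[:-1]<th)!=(v[1:]<th))[0];return [k+(th-v[k])/(v[k+1]-v[k]) for k in i]
def line(pts,z):
    p=np.array([onz(w,u,v,z)[:2] for u,v in pts]);m=p.mean(0);d=np.linalg.svd(p-m)[2][0];r=np.abs((p-m)@[-d[1],d[0]]).max();return m,d,r
print(wood[230,270:385:4].astype(int)); print(wood[170:210:2,310].astype(int)); print(im[90:125:2,310,2].astype(int),wood[90:125:2,310].astype(int))
th=35
fe=[(u,185+min(sub(wood[180:200,u],th),key=lambda q:abs(q-10))-5) for u in range(284,354,3)]
le=[(352+sub(wood[v,340:372],th)[0]-12,v) for v in range(200,285,4) if sub(wood[v,340:372],th)]
bf=[(u,100+sub(wood[100:116,u],45)[0]) for u in range(195,410,6) if sub(wood[100:116,u],45)]
for n,p,z in(('front',fe,51),('left',le,51),('board',bf,42)):
    m,d,r=line(p,z);print(n,m,np.arctan2(d[1],d[0]),r)
E
```

```text
[16 19 88 86 89 87 90 86 88 96 93 90 89 89 89 91 84 86 87 85 90 31 18 24
 24 23 23 15 16]
[19 18 19 18 19 20 20 21 21 28 50 87 88 89 90 91 89 46 46 48]
[157 156 153 159 163 165 162 162 132 141 140 141 141 144 145 145 146 146] [91 88 87 89 92 91 88 89 50 25 24 23 22 21 21 20 20 19]
front [474.82200595  52.03621518] 1.4329082024396624 0.28388900498946773
left [532.63678014  82.05837364] -0.13399630299142734 0.294891590135783
board [400.52948781  40.34275137] 1.4590405659009866 0.14208251494679697
```

```bash
python3 - <<'E'
from h import *
w=load('w4');im=w['pixels']
for v in (215,235,255,275): print(v,im[v,344:385].mean(1).astype(int), (im[v,344:385,2].astype(int)-im[v,344:385,0]))
for u in (300,340): pass
b=[];
for v in range(205,290,3):
    g=im[v].mean(1).astype(float); r=im[v,:,2].astype(float)-im[v,:,0]
    k=max(i for i in range(330,370) if r[i]>40)+1
    j=k+int(np.argmax(np.diff(g[k:k+12]))); 
    b.append((j+.5,v,k))
b=np.array(b);print(b[:,2]-b[:,0])
p=np.array([onz(w,u,v,58)[:2] for u,v,_ in b]);q=np.array([onz(w,k-.5,v,51)[:2] for _,v,k in b])
for z in(p,q):
    m=z.mean(0);d=np.linalg.svd(z-m)[2][0];print(m,np.arctan(d[1]/d[0]),np.abs((z-m)@[-d[1],d[0]]).max())
E
```

```text
215 [141 140 139 138 137 138 139 141 144 147 144 125  91  69  68  91 138 166
 167 166 166 166 167 166 166 166 167 167 166 167 166 166 166 159 134 133
 133 131 131 132 132] [86 86 85 84 84 85 86 88 90 91 88 69 31 13 13 14 20 24 24 24 24 23 24 24
 23 23 24 24 24 23 23 23 23 22 16 15 15 15 15 15 16]
235 [138 136 137 138 140 143 147 149 141 107  68  68  70 116 166 166 165 165
 165 165 165 165 165 165 165 165 165 165 165 165 161 144 136 135 136 136
 138 137 134 134 132] [85 85 85 85 86 88 92 93 75 33 14 14 13 17 24 23 23 23 23 23 23 23 23 22
 23 23 23 23 22 22 21 17 17 16 16 17 16 16 15 17 16]
255 [137 140 143 146 148 148 125  67  69  68  87 134 164 165 164 164 164 164
 164 164 165 164 164 164 164 164 164 161 142 135 132 128 126 127 127 130
 130 131 127 127 127] [85 87 89 91 92 91 73 13 13 13 14 21 25 24 25 25 25 25 25 25 24 25 25 25
 25 24 25 23 19 16 15 15 14 16 16 15 15 15 14 15 14]
275 [144 145 140 111  67  68  66  67 105 161 162 163 162 163 163 163 162 163
 162 163 163 163 163 163 160 147 132 131 135 138 140 140 140 137 133 132
 130 131 132 133 132] [90 90 87 65 14 13 12 13 16 23 24 24 24 24 24 24 24 23 24 23 24 24 23 23
 23 19 16 16 16 15 16 15 17 15 16 15 16 16 16 15 16]
[-2.5 -3.5 -3.5 -3.5 -3.5 -2.5 -3.5 -3.5 -3.5 -3.5 -4.5 -3.5 -3.5 -3.5
 -3.5 -4.5 -3.5 -3.5 -4.5 -5.5 -4.5 -4.5 -3.5 -4.5 -5.5 -4.5 -4.5 -5.5
 -4.5]
[534.38458708  83.42651739] -0.10996962121652837 0.550860486865558
[537.93927247  81.11238881] -0.1345360141472886 0.6240742752575043
```

Bar yaw is −0.110 and lid yaw −0.134, so the lid is about 0.024 rad askew. Its far left corner is around 4 mm off the left stop. I'll push left again at press x −100, then square it up with a two-finger push.

Emit:
{"api": "apply_moves", "payload": {
  "rows": [
    [[2.5,-1.5,-2],-0.8],
    [[5.15,-2.7,-5],-0.8],
    [[5.15,-2.7,-8],-0.8],
    [[5.15,-2.7,-11],-0.8],
    [[5.15,-2.7,-13.5],-0.8],
    [[5.15,-2.7,-15],-0.8],
    [[5.15,-2.7,-15],-0.8],
    [[5.2,-2,-15],-0.8],
    [[5.3,-1.2,-15],-0.8],
    [[5.35,-0.6,-15],-0.8],
    [[5.4,0,-15],-0.8],
    [[5.45,0.3,-15],-0.8],
    [[5.45,0.5,-15],-0.8],
    [[5.45,0.5,-15],-0.8]
  ]
}}

```text
time: 9.77
eef_pos: [506.8, 1.3, 46.3]
eef_rot: [0.054, 0.999, 0.0, 0.0]
force: [-0.9, 0.2, -0.0]
grip_width: -0.001
grasp_force: 0.0
```

Emit:
{"api": "apply_moves", "payload": {
  "rows": [
    [[0.01,0.1,0],0],
    [[0.02,0.2,0],0],
    [[0.03,0.3,0],0],
    [[0.03,0.3,0],0]
  ]
}}

```text
time: 10.1
eef_pos: [507.4, 2.4, 46.4]
eef_rot: [0.055, 0.998, -0.001, 0.0]
force: [0.0, -6.0, -0.6]
grip_width: -0.002
grasp_force: 2.5
```

Emit:
{"api": "apply_moves", "payload": {
  "rows": [
    [[0.01,0.1,0],0],
    [[0.02,0.2,0],0],
    [[0.03,0.3,0],0],
    [[0.03,0.3,0],0]
  ]
}}

```text
time: 10.43
eef_pos: [508.1, 3.0, 46.6]
eef_rot: [0.056, 0.998, -0.004, 0.001]
force: [1.8, -14.0, -1.1]
grip_width: -0.003
grasp_force: 7.1
```

Emit:
{"api": "apply_moves", "payload": {
  "rows": [
    [[-0.1,-1.5,0],0],
    [[-0.3,-3,1],0],
    [[-1.5,-3,5],0],
    [[-3,-2.5,9],0],
    [[-5.3,-1.1,13],0],
    [[-5.3,-1.1,15],0],
    [[-5.3,-1.1,15],0],
    [[-5.3,-1.1,15],0]
  ]
}}

```text
time: 11.1
eef_pos: [455.3, -4.2, 198.3]
eef_rot: [0.055, 0.998, 0.0, 0.002]
force: [0.2, 0.3, -0.6]
grip_width: -0.003
grasp_force: 0.0
```

```bash
cat > m.py <<'E'
from h import *
import sys
w=snap('wrist',sys.argv[1]);im=w['pixels'];r=im[:,:,2].astype(float)-im[:,:,0];g=im.mean(2)
print(robot.get_obs()['eef_pos'].round(1))
def sub(v,th):
    i=np.where((v[:-1]<th)!=(v[1:]<th))[0];return [k+(th-v[k])/(v[k+1]-v[k]) for k in i]
P=np.array([611.5,37.2,-.11]);hom=[pw(P,(-135,-20,51)),pw(P,(-135,25,51)),pw(P,(-125,37.5,51)),pw(P,(-60,37.5,51)),pw(P,(-60,37.5,58)),pw(P,(-210,-100,42)),pw(P,(-210,70,42))]
q=[np.array(proj(w,h)) for h in hom];print(np.round(q[:4]))
def ln(pts,z):
    p=np.array([onz(w,u,v,z)[:2] for u,v in pts])
    for _ in range(3):
        m=p.mean(0);d=np.linalg.svd(p-m)[2][0];e=np.abs((p-m)@[-d[1],d[0]]);p=p[e<max(.5,2*np.median(e))]
    c,s=np.cos(P[2]),np.sin(P[2]);M=m-P[:2];a=np.arctan(d[1]/d[0]) if abs(d[0])>.5 else np.arctan(-d[0]/d[1])
    return 'press',(c*M[0]+s*M[1]).round(2),(-s*M[0]+c*M[1]).round(2),'yaw',a.round(4),len(p)
def scanv(a,b,th,sig):
    o=[]
    for u in np.arange(int(a[0]),int(b[0])):
        v0=int(np.interp(u,[a[0],b[0]],[a[1],b[1]]))-9;c=sub(sig[v0:v0+18,u],th)
        if c:o.append((u,v0+min(c,key=lambda k:abs(k-9))))
    return o
def scanh(a,b,th,sig,pick):
    o=[]
    for v in np.arange(int(a[1])+2,min(int(b[1]),300)):
        u0=int(np.interp(v,[a[1],b[1]],[a[0],b[0]]))-9;c=sub(sig[v,u0:u0+22],th)
        if c:o.append((u0+pick(c),v))
    return o
print('board',ln(scanv(q[5],q[6],50,r),42));print('front',ln(scanv(q[0],q[1],50,r),51))
print('left',ln(scanh(q[2],q[3],50,r,min),51))
b=[]
for v in range(int(q[2][1])+4,min(int(q[3][1]),290)):
    u0=int(np.interp(v,[q[2][1],q[3][1]],[q[2][0],q[3][0]]))-6;k=u0+max(i for i in range(14) if r[v,u0+i]>45)+1
    c=[x for x in sub(g[v,k+1:k+14],115) if 1]
    if c:b.append((k+1+c[0],v))
print('bar',ln(b,58))
E
python3 m.py w5
```

```text
[454.7  -4.3 196.6]
[[295. 190.]
 [345. 190.]
 [358. 201.]
 [351. 263.]]
board ('press', np.float64(-209.98), np.float64(-15.46), 'yaw', np.float64(-0.1123), 197)
front ('press', np.float64(-135.23), np.float64(1.45), 'yaw', np.float64(-0.1242), 49)
left ('press', np.float64(-93.53), np.float64(36.08), 'yaw', np.float64(-0.1208), 60)
bar ('press', np.float64(-95.87), np.float64(37.23), 'yaw', np.float64(-0.1109), 58)
```

The lid is still about 0.011 rad askew. I'll turn the tool 90° with the fingers open, so one finger reaches under the head and pushes the lid's right edge near its centre (press x about −57).

Emit:
{"api": "apply_moves", "payload": {
  "rows": [
    [[1,-2,0],7],
    [[2,-3.2,0],14],
    [[3,-3.2,0],21],
    [[4.5,-3.2,0],28],
    [[4.5,-3.2,0],35],
    [[4.5,-3.2,0],42],
    [[4.5,-3.2,0],49],
    [[4.5,-3.2,0],56],
    [[4.5,-3.2,0],63],
    [[4.5,-3.2,0],70],
    [[4.5,-3.2,-2],77],
    [[4.5,-3.2,-5],84],
    [[4.5,-3.2,-8],90],
    [[4.5,-3.2,-11],90],
    [[4.5,-3.2,-14],90],
    [[4.5,-3.2,-15.5],90],
    [[4.5,-3.2,-16.2],90],
    [[4.5,-3.2,-16.2],90]
  ],
  "grip": 0
}}

```text
time: 12.65
eef_pos: [497.3, -36.3, 31.4]
eef_rot: [-0.667, 0.745, 0.002, -0.002]
force: [0.0, -0.8, 0.4]
grip_width: 1.003
grasp_force: 0.0
```

Emit:
{"api": "apply_moves", "payload": {
  "rows": [
    [[0.1,1,0],0],
    [[0.2,2,0],0],
    [[0.3,2.7,0],0],
    [[0.33,3,0],0],
    [[0.36,3.3,0],0],
    [[0.37,3.4,0],0],
    [[0.38,3.5,0],0],
    [[0.38,3.5,0],0]
  ]
}}

```text
time: 13.32
eef_pos: [503.6, -1.4, 34.7]
eef_rot: [-0.667, 0.745, -0.001, 0.0]
force: [0.2, -0.2, 2.1]
grip_width: 1.0
grasp_force: 1.0
```

Emit:
{"api": "apply_moves", "payload": {
  "rows": [
    [[0.01,0.1,0],0],
    [[0.02,0.2,0],0],
    [[0.03,0.3,0],0],
    [[0.03,0.3,0],0]
  ]
}}

```text
time: 13.65
eef_pos: [503.5, -0.4, 34.5]
eef_rot: [-0.666, 0.746, -0.002, -0.001]
force: [-0.1, -9.6, 2.3]
grip_width: 0.998
grasp_force: 3.2
```

Emit:
{"api": "apply_moves", "payload": {
  "rows": [
    [[0.01,0.1,0],0],
    [[0.02,0.2,0],0],
    [[0.02,0.2,0],0],
    [[0.02,0.2,0],0]
  ]
}}

```text
time: 13.98
eef_pos: [503.5, -0.3, 34.6]
eef_rot: [-0.665, 0.747, -0.003, -0.003]
force: [-0.6, -19.6, 3.6]
grip_width: 0.998
grasp_force: 3.0
```

Emit:
{"api": "apply_moves", "payload": {
  "rows": [
    [[-0.1,-1.5,0],0],
    [[-0.3,-3.5,0],0],
    [[-0.3,-3.5,3],-7],
    [[-1,-3.5,7],-14],
    [[-2,-3,11],-21],
    [[-3,-2,15],-28],
    [[-5,-1,16.2],-35],
    [[-5,-1,16.2],-42],
    [[-5,-1,16.2],-49],
    [[-5,-1,16.2],-56],
    [[-5,-1,16.2],-63],
    [[-5,-1,16.2],-70],
    [[-5,-1,16.2],-77],
    [[-5,-1,16.2],-84],
    [[-5,-1,16.2],-90],
    [[-5,-1,16.2],-90],
    [[-5,-1,16.2],-90],
    [[-5,-1,16.2],-90]
  ],
  "grip": 1
}}

```text
time: 15.48
eef_pos: [453.4, -6.2, 196.2]
eef_rot: [0.054, 0.999, 0.0, -0.0]
force: [0.3, -0.5, 0.8]
grip_width: 0.001
grasp_force: 0.0
```

```bash
python3 m.py w6
```

```text
[453.5  -6.2 196.2]
[[298. 194.]
 [348. 194.]
 [360. 204.]
 [354. 267.]]
board ('press', np.float64(-209.87), np.float64(-15.92), 'yaw', np.float64(-0.112), 198)
front ('press', np.float64(-135.05), np.float64(1.63), 'yaw', np.float64(-0.1172), 49)
left ('press', np.float64(-92.68), np.float64(36.45), 'yaw', np.float64(-0.1101), 59)
bar ('press', np.float64(-95.57), np.float64(37.38), 'yaw', np.float64(-0.1115), 58)
```

Emit:
{"api": "apply_moves", "payload": {
  "rows": [
    [[-2.5,3,-3],0],
    [[-2.6,6.1,-6],0],
    [[-2.6,6.1,-10],0],
    [[-2.6,6.1,-13],0],
    [[-2.6,6.1,-15],0],
    [[-2.6,6.1,-15],0],
    [[-1.6,6.0,-15],0],
    [[-0.6,5.9,-15],0],
    [[-0.2,5.85,-15],0],
    [[0,5.83,-15],0],
    [[0.2,5.81,-15],0],
    [[0.4,5.79,-15],0],
    [[0.6,5.77,-15],0],
    [[0.8,5.75,-15],0],
    [[0.8,5.75,-15],0]
  ]
}}

```text
time: 16.78
eef_pos: [461.9, 51.2, 46.4]
eef_rot: [0.055, 0.998, 0.0, 0.0]
force: [0.5, 0.1, -0.3]
grip_width: -0.002
grasp_force: 0.0
```

Emit:
{"api": "apply_moves", "payload": {
  "rows": [
    [[0.1,-0.01,0],0],
    [[0.2,-0.02,0],0],
    [[0.3,-0.03,0],0],
    [[0.3,-0.03,0],0]
  ]
}}

```text
time: 17.12
eef_pos: [464.8, 50.9, 46.3]
eef_rot: [0.055, 0.998, 0.0, 0.0]
force: [0.6, 0.3, -0.2]
grip_width: -0.001
grasp_force: 0.0
```

Emit:
{"api": "apply_moves", "payload": {
  "rows": [
    [[0.1,-0.01,0],0],
    [[0.2,-0.02,0],0],
    [[0.2,-0.02,0],0]
  ]
}}

```text
time: 17.37
eef_pos: [466.5, 50.7, 46.3]
eef_rot: [0.055, 0.998, 0.0, -0.0]
force: [-0.4, -0.0, -0.1]
grip_width: 0.002
grasp_force: 0.2
```

Emit:
{"api": "apply_moves", "payload": {
  "rows": [
    [[0.1,-0.01,0],0],
    [[0.1,-0.01,0],0]
  ]
}}

```text
time: 17.53
eef_pos: [466.7, 50.7, 46.1]
eef_rot: [0.055, 0.998, 0.0, -0.001]
force: [-5.7, 1.0, 3.6]
grip_width: -0.002
grasp_force: 2.4
```

Emit:
{"api": "apply_moves", "payload": {
  "rows": [
    [[0.1,-0.01,0],0],
    [[0.1,-0.01,0],0]
  ]
}}

```text
time: 17.7
eef_pos: [466.7, 50.7, 45.9]
eef_rot: [0.055, 0.998, 0.0, -0.002]
force: [-6.6, 1.4, 6.5]
grip_width: 0.001
grasp_force: 4.0
```

Emit:
{"api": "apply_moves", "payload": {
  "rows": [
    [[-2,0.2,0],0],
    [[-3,0.3,1],0],
    [[-3,-1,5],0],
    [[-2,-3,9],0],
    [[-1.5,-5.7,13],0],
    [[-1.5,-5.7,15],0],
    [[-1.5,-5.7,15],0],
    [[-1.5,-5.7,15],0]
  ]
}}

```text
time: 18.37
eef_pos: [455.3, -7.0, 198.1]
eef_rot: [0.055, 0.998, 0.0, 0.002]
force: [-0.7, -0.5, 0.2]
grip_width: 0.002
grasp_force: 0.0
```

```bash
python3 m.py w7; python3 - <<'E'
from h import *
# catch tab/finger check: depth from side image near predicted tab
P=np.array([611.5,37.2,-.11]);s=load('side0');t=load('top0')
for b in(0,.1,.2):
    p=pw(P,(-24,-34+47*np.sin(b),232+47*np.cos(b)));print(b,p.round(1),((np.array(proj(t,p))-[212,105])*4.28).round(),((np.array(proj(s,p))-[200,120])*4).round())
E
```

```text
[454.2  -6.7 196.5]
[[299. 190.]
 [348. 190.]
 [361. 200.]
 [354. 262.]]
board ('press', np.float64(-210.04), np.float64(-15.79), 'yaw', np.float64(-0.1122), 197)
front ('press', np.float64(-134.93), np.float64(1.64), 'yaw', np.float64(-0.1133), 50)
left ('press', np.float64(-93.09), np.float64(36.27), 'yaw', np.float64(-0.1109), 60)
bar ('press', np.float64(-95.44), np.float64(37.31), 'yaw', np.float64(-0.1111), 58)
0 [583.9   6.  279. ] [205. 240.] [311. 132.]
0.1 [584.4  10.7 278.8] [198. 240.] [307. 129.]
0.2 [584.9  15.3 278.1] [191. 240.] [303. 128.]
```

The lid is flush: front edge at −134.9, and lid yaw −0.111 to −0.113 matches the bar's −0.111. Now the catch. I approach to the right of the tab at press (−30, −73, 268).

Emit:
{"api": "apply_moves", "payload": {
  "rows": [
    [[0,-2,3],0],
    [[2,-3,6],0],
    [[5,-3,7.2],0],
    [[8,-2.8,7.2],0],
    [[10,-2.6,7.2],0],
    [[12,-2.6,7.2],0],
    [[12,-2.6,7.2],0],
    [[12,-2.6,7.2],0],
    [[12,-2.6,7.2],0]
  ]
}}

```text
time: 19.17
eef_pos: [572.8, -32.1, 266.9]
eef_rot: [0.055, 0.999, -0.0, -0.001]
force: [-0.0, -0.7, 0.5]
grip_width: 0.0
grasp_force: 0.0
```

Emit:
{"api": "apply_moves", "payload": {
  "rows": [
    [[0.1,1,0],0],
    [[0.2,2,0.1],0],
    [[0.3,2.7,0.2],0],
    [[0.38,3.4,0.1],0],
    [[0.46,4.2,0],0],
    [[0.46,4.2,0],0]
  ]
}}

```text
time: 19.67
eef_pos: [578.2, 11.2, 268.2]
eef_rot: [0.054, 0.999, 0.0, 0.0]
force: [0.5, 0.1, 0.2]
grip_width: 0.001
grasp_force: 0.0
```

Emit:
{"api": "apply_moves", "payload": {
  "rows": [
    [[0.07,0.66,-0.3],0],
    [[0.15,1.32,-0.66],0],
    [[0.2,1.8,-1.2],0],
    [[0.26,2.26,-1.85],0],
    [[0.27,2.4,-2.2],0],
    [[0.28,2.53,-2.56],0],
    [[0.28,2.53,-2.56],0]
  ]
}}

```text
time: 20.25
eef_pos: [580.8, 35.1, 241.6]
eef_rot: [0.055, 0.999, 0.0, -0.001]
force: [0.1, -0.8, -0.1]
grip_width: -0.002
grasp_force: 0.0
```

Emit:
{"api": "apply_moves", "payload": {
  "rows": [
    [[0.01,0.1,-0.3],0],
    [[0.02,0.14,-0.6],0],
    [[0.02,0.14,-0.75],0],
    [[0.02,0.14,-0.75],0]
  ]
}}

```text
time: 20.58
eef_pos: [581.2, 36.2, 235.3]
eef_rot: [0.055, 0.998, 0.0, 0.0]
force: [-0.5, -0.3, 0.2]
grip_width: 0.001
grasp_force: 0.2
```

Press down slightly more to feel the end stop, then look.

Emit:
{"api": "apply_moves", "payload": {
  "rows": [
    [[0,0,-0.15],0],
    [[0,0,-0.3],0],
    [[0,0,-0.3],0]
  ]
}}

```text
time: 20.83
eef_pos: [581.3, 36.2, 234.7]
eef_rot: [0.055, 0.998, 0.0, 0.002]
force: [-3.8, 0.1, 12.4]
grip_width: -0.001
grasp_force: 6.1
```

```bash
python3 - <<'E'
from h import *
c=snap('side','s2');t=snap('top','t3')
b=c['pixels'][120:230,230:340];a=t['pixels'][105:205,222:312]
A=cv2.resize(b,(400,400),interpolation=cv2.INTER_CUBIC);B=cv2.resize(a,(360,400),interpolation=cv2.INTER_CUBIC)
cv2.imwrite('pics/c3.png',np.hstack([A,B]))
E
```

```text
(no output)
```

View pics/c3.png

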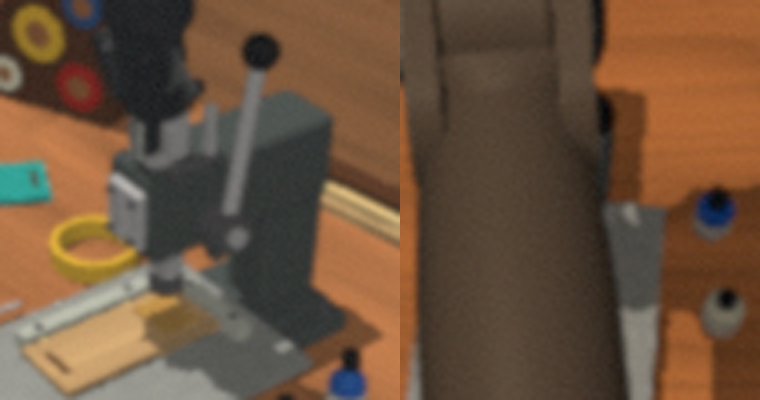

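The upright leg at (210,130) in the side crop and the firm 12 N stop at z 235 show the catch is fully open. Next I rise, open the gripper above the ball, and grasp it.

Emit:
{"api": "apply_moves", "payload": {
  "rows": [
    [[0,0,2],0],
    [[0,0,5],0],
    [[0,0,8],0],
    [[0,0,11],0],
    [[0,0,13.5],0],
    [[0,0,13.5],0]
  ]
}}

```text
time: 21.43
eef_pos: [582.0, 36.1, 372.4]
eef_rot: [0.055, 0.998, 0.0, 0.004]
force: [-0.0, 0.6, -0.3]
grip_width: 0.0
grasp_force: 0.0
```

Emit:
{"api": "apply_moves", "payload": {
  "rows": [
    [[0,0,0],0],
    [[0,0,0],0],
    [[2,-2,0],0],
    [[4.5,-4,0],0],
    [[6.9,-5.9,0],0],
    [[6.9,-5.9,0],0],
    [[6.9,-5.9,0],0],
    [[6.9,-5.9,0],0]
  ],
  "grip": 0
}}

```text
time: 22.1
eef_pos: [649.9, -22.8, 365.6]
eef_rot: [0.055, 0.998, 0.0, -0.001]
force: [-0.3, 0.6, 0.9]
grip_width: 1.001
grasp_force: 0.0
```

```bash
python3 - <<'E'
from h import *
print(robot.get_obs()['eef_pos'],robot.get_obs()['joints'].round(2))
c=snap('wrist','w8');s=snap('side','s4')
P=np.array([611.5,37.2,-.11]);p=pw(P,(44.7,-55,331));print(p,proj(c,p),proj(s,p))
b=s['pixels'][40:240,200:400]
cv2.imwrite('pics/w8b.png',np.hstack([c['pixels'],cv2.resize(b,(288,384))]))
E
```

```text
[649.94092766 -22.77310371 365.60146036] [-0.04  0.46  0.71  1.82  0.    0.07]
[649.89203103 -22.37467544 331.        ] (np.float64(253.69444223159786), np.float64(226.61910157428923)) (np.float64(301.15978052103196), np.float64(133.4950302883151))
```

View pics/w8b.png

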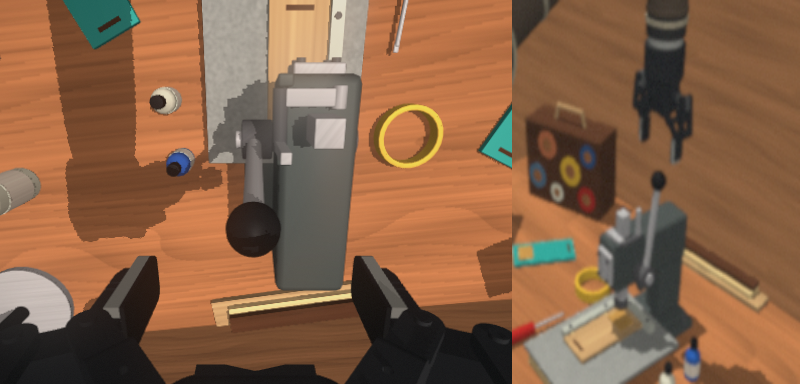

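The ball is at (254,229) in the wrist view, within 2 px of the prediction. The catch tab lies flat to the left at (310,97). Now I descend and grip.

Emit:
{"api": "apply_moves", "payload": {
  "rows": [
    [[0,0,-2],0],
    [[0,0,-4],0],
    [[0,0,-5.7],0],
    [[0,0,-5.7],0]
  ]
}}

```text
time: 22.53
eef_pos: [648.3, -21.9, 307.6]
eef_rot: [0.054, 0.999, -0.0, -0.002]
force: [-0.5, 0.8, -0.2]
grip_width: 1.003
grasp_force: 0.0
```

Emit:
{"api": "apply_moves", "payload": {
  "rows": [
    [[0,0,0],0],
    [[0,0,0],0],
    [[0,0,0],0],
    [[0,0,0],0],
    [[0,0,0],0],
    [[0,0,0],0],
    [[0,0,0],0],
    [[0,0,0],0]
  ],
  "grip": 1
}}

```text
time: 23.2
eef_pos: [650.5, -24.1, 312.0]
eef_rot: [0.055, 0.998, -0.001, 0.001]
force: [-0.7, -3.2, 5.1]
grip_width: 0.343
grasp_force: 58.7
```

Emit:
{"api": "apply_moves", "payload": {
  "rows": [
    [[-1.2,0.13,0.1],0],
    [[-2.46,0.27,0.19],0],
    [[-3.7,0.4,0.1],0],
    [[-4.91,0.54,0],0],
    [[-6.1,0.68,-0.25],0],
    [[-7.31,0.81,-0.55],0],
    [[-8.5,0.94,-1.0],0],
    [[-9.6,1.06,-1.45],0],
    [[-10.7,1.18,-2.05],0],
    [[-11.7,1.3,-2.7],0],
    [[-11.7,1.3,-2.7],0]
  ]
}}

```text
time: 24.12
eef_pos: [531.7, -9.7, 283.3]
eef_rot: [0.055, 0.998, 0.0, -0.0]
force: [0.7, -1.0, 1.0]
grip_width: 0.003
grasp_force: 0.0
```

It slipped off: the pads were too high on the ball. I'll reopen, go back above it, and grip about 10 mm lower.

Emit:
{"api": "apply_moves", "payload": {
  "rows": [
    [[0,0,3],0],
    [[0,0,6],0],
    [[0,0,8.6],0],
    [[3,-0.3,8.6],0],
    [[6,-0.6,8.6],0],
    [[9,-1,8.6],0],
    [[11.7,-1.3,8.6],0],
    [[11.7,-1.3,8.6],0],
    [[11.7,-1.3,8.6],0],
    [[11.7,-1.3,6],0],
    [[11.7,-1.3,4],0],
    [[11.7,-1.3,1.6],0],
    [[11.7,-1.3,1.6],0],
    [[11.7,-1.3,1.6],0]
  ],
  "grip": 0
}}

```text
time: 25.28
eef_pos: [648.7, -22.7, 299.7]
eef_rot: [0.055, 0.998, 0.0, -0.001]
force: [0.2, -0.9, 0.5]
grip_width: 1.0
grasp_force: 0.0
```

Emit:
{"api": "apply_moves", "payload": {
  "rows": [
    [[0,0,0],0],
    [[0,0,0],0],
    [[0,0,0],0],
    [[0,0,0],0],
    [[0,0,0],0],
    [[0,0,0],0],
    [[0,0,0],0],
    [[0,0,0],0]
  ],
  "grip": 1
}}

```text
time: 25.95
eef_pos: [650.6, -24.1, 300.8]
eef_rot: [0.055, 0.998, -0.001, 0.001]
force: [-1.0, -3.8, 5.2]
grip_width: 0.346
grasp_force: 58.7
```

Emit:
{"api": "apply_moves", "payload": {
  "rows": [
    [[-0.6,0.07,0.05],0],
    [[-1.2,0.13,0.1],0],
    [[-1.8,0.2,0.15],0],
    [[-2.46,0.27,0.19],0],
    [[-2.46,0.27,0.19],0]
  ]
}}

```text
time: 26.37
eef_pos: [626.4, -21.4, 302.6]
eef_rot: [0.055, 0.998, -0.001, 0.002]
force: [4.2, -4.3, 2.4]
grip_width: 0.345
grasp_force: 61.0
```

Emit:
{"api": "apply_moves", "payload": {
  "rows": [
    [[-0.8,0.09,-0.05],0],
    [[-1.6,0.18,-0.11],0],
    [[-2.45,0.27,-0.19],0],
    [[-3.2,0.36,-0.33],0],
    [[-4,0.45,-0.51],0],
    [[-4.85,0.54,-0.74],0],
    [[-4.85,0.54,-0.74],0]
  ]
}}

```text
time: 26.95
eef_pos: [577.4, -15.6, 294.1]
eef_rot: [0.055, 0.998, -0.001, 0.001]
force: [5.7, -2.2, 0.4]
grip_width: 0.132
grasp_force: 3.8
```

Emit:
{"api": "apply_moves", "payload": {
  "rows": [
    [[0,0,0],0],
    [[0,0,0],0],
    [[0,0,0],0]
  ]
}}

```text
time: 27.2
eef_pos: [578.6, -15.3, 294.7]
eef_rot: [0.055, 0.998, -0.0, 0.002]
force: [5.6, -1.5, 1.9]
grip_width: 0.002
grasp_force: 2.6
```

```bash
python3 - <<'E'
from h import *
o=robot.get_obs();print(o['eef_pos'],o['grip_width'],o['force'],o['grasp_force'])
P=np.array([611.5,37.2,-.11]);s=snap('side','s5');w=snap('wrist','w9');s0=load('s2')
for th in np.arange(0,.7,.06):
    p=pw(P,(20-165*np.sin(th-.15),-55,168+165*np.cos(th-.15)))
    out=[]
    for c in(s,w):
        u,v=proj(c,p);T=c['cam_to_world'];dz=-(T[:3,:3].T@(p-T[:3,3]))[2]
        iu,iv=int(round(u)),int(round(v))
        out+= [(iu,iv)]+([c['pixels'][iv-1:iv+2,iu-1:iu+2].mean((0,1)).astype(int).tolist(),round(float(np.median(c['depth'][iv-1:iv+2,iu-1:iu+2])-dz+16),1)] if 1<iu<510 and 1<iv<382 else [])
    print(th.round(2),out)
E
```

```text
[578.64088345 -15.28709581 294.72861097] 0.0019516774179627087 [ 5.63209715 -1.50198565  1.929455  ] 2.6215603156015277
0.0 [(301, 133), [57, 85, 121], 871.8, (254, 442)]
0.06 [(299, 134), [56, 78, 110], 880.4, (254, 428)]
0.12 [(296, 135), [47, 57, 73], -66.5, (254, 412)]
0.18 [(293, 136), [36, 37, 39], -70.0, (254, 394)]
0.24 [(291, 137), [34, 33, 33], -58.4, (254, 374), [20, 20, 21], -34.6]
0.3 [(288, 138), [36, 35, 34], -45.3, (254, 352), [77, 125, 204], 431.1]
0.36 [(285, 140), [35, 34, 33], -30.1, (254, 329), [26, 26, 28], 11.3]
0.42 [(283, 141), [36, 36, 33], -8.8, (254, 304), [26, 27, 30], 8.3]
0.48 [(280, 143), [77, 81, 81], 8.9, (254, 279), [20, 21, 26], 8.2]
0.54 [(277, 145), [43, 45, 46], 0.0, (254, 254), [28, 29, 33], 3.4]
0.6 [(275, 147), [37, 37, 36], -1.1, (254, 228), [50, 51, 55], -0.7]
0.66 [(272, 150), [30, 30, 31], 3.0, (254, 204), [31, 32, 35], 0.2]
```

The gripper is shut, but it's hooked behind the rod just under the ball: the lever pushes back with 5.6 N in +x, and depth puts the ball at θ≈0.6. That works as a pull, so I follow the arc with the fingertips against the rod, ball outside.

Emit:
{"api": "apply_moves", "payload": {
  "rows": [
    [[-0.85,0.1,-0.42],0],
    [[-1.7,0.19,-0.87],0],
    [[-2.5,0.28,-1.45],0],
    [[-3.38,0.37,-2.08],0],
    [[-4.1,0.45,-2.78],0],
    [[-4.84,0.54,-3.53],0],
    [[-4.84,0.54,-3.53],0]
  ]
}}

```text
time: 27.88
eef_pos: [529.2, -9.4, 259.0]
eef_rot: [0.055, 0.998, -0.0, 0.002]
force: [5.4, -0.8, 3.9]
grip_width: -0.001
grasp_force: 3.1
```

Emit:
{"api": "apply_moves", "payload": {
  "rows": [
    [[-0.64,0.07,-0.8],0],
    [[-1.24,0.13,-1.65],0],
    [[-1.24,0.13,-1.65],0]
  ]
}}

```text
time: 28.13
eef_pos: [516.7, -8.0, 242.5]
eef_rot: [0.055, 0.998, 0.0, 0.001]
force: [3.7, -0.3, 5.7]
grip_width: 0.001
grasp_force: 3.4
```

Tracking well. Continuing down.

Emit:
{"api": "apply_moves", "payload": {
  "rows": [
    [[-0.5,0.05,-0.9],0],
    [[-0.99,0.11,-1.82],0],
    [[-0.99,0.11,-1.82],0]
  ]
}}

```text
time: 28.38
eef_pos: [507.1, -6.8, 224.5]
eef_rot: [0.055, 0.998, 0.0, 0.001]
force: [3.8, -1.1, 9.3]
grip_width: -0.008
grasp_force: 4.8
```

Emit:
{"api": "apply_moves", "payload": {
  "rows": [
    [[-0.35,0.04,-0.95],0],
    [[-0.7,0.08,-1.7],0],
    [[-0.7,0.08,-1.7],0]
  ]
}}

```text
time: 28.63
eef_pos: [501.0, -6.1, 208.2]
eef_rot: [0.055, 0.998, 0.0, 0.002]
force: [3.2, -1.6, 11.5]
grip_width: -0.0
grasp_force: 5.8
```

Emit:
{"api": "apply_moves", "payload": {
  "rows": [
    [[0,0,-0.15],0],
    [[0,0,-0.3],0],
    [[0,0,-0.3],0]
  ]
}}

```text
time: 28.88
eef_pos: [500.6, -6.1, 206.1]
eef_rot: [0.055, 0.998, 0.0, 0.002]
force: [-1.3, -0.4, 13.3]
grip_width: 0.001
grasp_force: 6.0
```

Emit:
{"api": "apply_moves", "payload": {
  "rows": [
    [[0,0,-0.15],0],
    [[0,0,-0.3],0],
    [[0,0,-0.3],0]
  ]
}}

```text
time: 29.13
eef_pos: [500.2, -6.0, 204.0]
eef_rot: [0.055, 0.998, 0.0, 0.002]
force: [-3.8, -0.2, 17.1]
grip_width: 0.002
grasp_force: 7.9
```

Emit:
{"api": "apply_moves", "payload": {
  "rows": [
    [[0,0,-0.15],0],
    [[0,0,-0.3],0],
    [[0,0,-0.3],0]
  ]
}}

```text
time: 29.38
eef_pos: [500.2, -6.0, 203.2]
eef_rot: [0.055, 0.998, 0.0, 0.003]
force: [-8.9, -0.3, 30.8]
grip_width: -0.002
grasp_force: 13.8
```

The end stop is firm: force went from 17 to 31 N over 0.8 mm. Now I check the lever angle and the lid by depth and edges.

Emit:
{"api": "apply_moves", "payload": {
  "rows": [
    [[0,0,0.05],0],
    [[0,0,0.05],0],
    [[0,0,0.05],0],
    [[0,0,0.05],0],
    [[0,0,0.05],0],
    [[0,0,0.05],0]
  ]
}}

```text
time: 29.88
eef_pos: [500.2, -6.0, 203.3]
eef_rot: [0.055, 0.998, 0.0, 0.003]
force: [-8.9, 0.5, 28.5]
grip_width: -0.002
grasp_force: 12.8
```

```bash
python3 m.py w10; python3 - <<'E'
from h import *
w=load('w10');s=snap('side','s6');P=np.array([611.5,37.2,-.11])
for c in(w,s):
  for th in(1.3,1.4,1.45,1.5,1.55):
    p=pw(P,(20-165*np.sin(th-.15),-55,168+165*np.cos(th-.15)));T=c['cam_to_world'];d=T[:3,3]-p;p2=p+16*d/np.linalg.norm(d)
    u,v=proj(c,p2);q=-(T[:3,:3].T@(p2-T[:3,3]))[2];iu,iv=int(round(u)),int(round(v))
    print(th,iu,iv,(float(c['depth'][iv,iu])-q) if 0<=iv<384 and 0<=iu<512 else None)
c=w;  # topmost of ball in wrist depth near
p=pw(P,(-141,-55,220));u,v=map(int,np.round(proj(c,p)));z=[dep(c,u+i,v+j)[2] for i in range(-25,26,3) for j in range(-25,26,3) if 0<=v+j<384 and 0<u+i<512 and c['depth'][v+j,u+i]>0];z=np.array(z);print('ball top z (exp 220)',np.sort(z)[-8:].round(1))
# bystanders unchanged: compare side images away from arm
a=load('side0')['pixels'].astype(int);b=s['pixels'].astype(int);d=np.abs(a-b).max(2)>60
for n,(x,y) in dict(white=(481,378),blue=(508,356),glue=(623,415),brush=(541,520),screwdr=(330,331),tape=(400,293),dish=(262,300)).items():
    x,y=int(x/1.5625),int(y/1.5625);print(n,d[y-12:y+13,x-12:x+13].mean().round(2))
E
```

```text
[500.2  -6.  203.3]
[[293. 140.]
 [344. 140.]
 [357. 152.]
 [351. 219.]]
board ('press', np.float64(-209.35), np.float64(-15.95), 'yaw', np.float64(-0.1123), 204)
front ('press', np.float64(-134.81), np.float64(1.77), 'yaw', np.float64(-0.1107), 51)
left ('press', np.float64(-93.38), np.float64(36.68), 'yaw', np.float64(-0.1114), 65)
bar ('press', np.float64(-94.68), np.float64(37.13), 'yaw', np.float64(-0.1119), 63)
1.3 253 241 48.100609135721456
1.4 253 210 15.728319671578717
1.45 253 198 7.085731367728101
1.5 253 188 -0.14263263818830296
1.55 253 179 -7.59363064889277
1.3 252 180 395.17658389086614
1.4 251 185 401.82031713266383
1.45 250 188 2.3094811829619175
1.5 249 190 -6.109562510128626
1.55 249 193 -2.84723721435239
ball top z (exp 220) [221.  221.  221.  221.1 221.2 221.2 221.3 222.2]
white 0.14
blue 0.0
glue 0.0
brush 0.0
screwdr 0.0
tape 0.3
dish 0.0
```

```bash
python3 -c "
from workcell import robot
print(robot.close_job())"
```

```text
the job is handed in; nothing more can be done
None
```

The job is handed in at about 30 s: the lid measures flush against both stops, the catch was pushed to its open end stop, and the closed fingertips still press the lever rod down at its end stop with about 28 N. My one grip on the ball slipped, so the fingers hold the rod just behind the ball. The bottles and tools near the press looked unmoved, but image changes at the white bottle and the tape, which I put down to the arm and its shadow, were not confirmed by eye.

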